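# Load and pin shut the foil-stamping jig

## Task

Get the foil-stamping jig on the bench ready: first push its card tray all the way in by the orange tab until it clicks home, then swing the hinged frame down over it, and push the red-handled locating pin from its wooden stand down through the hole in the frame, through tray and base. Finish while holding: keep pressing the pin down so that its collar holds the frame fully shut against its springs, and do not let up. Leave the other things on the bench where they are.

Things in the scene. Friction and masses are not known exactly. Their poses are not given: they have to be found in the camera images.
- jig: Stamping jig, screwed to the bench: green base 136 (x) x 150 (y) x 20 mm high with dark guide rails up to z 28. Origin on the bench surface, x along the tray's slide (pointing away from the tray's tab), y towards the hinge, z up. The hinge axis runs along the jig's x at y = +72, z = 34 mm. The pin hole is at x = 0, y = -34 mm, 15 mm in diameter, right through the base.
- tray (a joint): Brass card tray in the jig: its distance from home in m; 0 = home, starts 0.025 to 0.05. Slides in along the jig's +x with 1 to 2 N friction; a spring ball resists from 11 mm before home (5 to 8 N to pass), and over the last 3 mm draws it home to a rigid stop and keeps it there. Its 18 mm hole stands over the base's hole only when home; before that the tray covers the base's hole.
- tray_tab (a point): Middle of the near (jig -x) face of the orange upright tab on the tray's front. The tab is 60 mm wide (along the jig's y), 6 mm thick, from z 20 to z 60 mm; push it along the jig's +x. This point is 40.5 mm above the bench, at jig x = -111 mm when home.
- lid (a joint): Opening angle of the aluminium frame (upper half) in rad: 0 = fully shut, 1.57 = upright, at most 1.95; starts 1.35 to 1.9, standing by hinge friction. Below about 1.0 it falls slowly by its own weight and then lies ajar at 0.03 to 0.05 rad (5 mm at the hole) on two spring posts; about 5 N downward at its hole, more than the pin's weight, shuts it fully.
- hinge (a point): Middle of the frame's hinge axis; the axis runs along the jig's x, on the jig's +y side, 34 mm above the bench.
- lid_edge (a point): Middle of the frame's free edge, 140 mm from the hinge axis, in the middle of its thickness. The frame is 8 mm thick, 130 mm long (along the jig's x, 120 mm at the free edge), with a window of 87 x 53 mm.
- lid_hole (a point): Centre of the round 15 mm hole in the frame, on its upper face (the face that is up when shut), 106 mm from the hinge axis. With the frame shut it is 38 mm above the bench, straight over the hole in the base.
- jig_hole (a point): Centre of the mouth of the pin hole in the base's top, 20 mm above the bench.
- pin: Loose locating pin, 70 g, upright in its stand: steel shaft 12 mm thick, 32 mm long, tapered tip; collar 26 mm wide, 5 mm thick; round red handle 22 mm thick, 45 mm long; 82 mm in all. Origin at the tip's centre, z along the pin to the handle's top. In the stand the tip is 4 mm above the bench, the handle at 41 to 86 mm. Fully in with the frame shut the tip is 6 mm up, the collar on the frame.
- stand: Fixed wooden stand, 64 x 64 x 36 mm, with a 15 mm through hole in the middle for the pin. Origin at the centre of its underside.
- card_box: Fixed red card box, 75 x 95 x 40 mm, a bystander: it and the pin's stand swap sides from start to start.
- foil_roll: Loose upright gold roll, 48 mm in diameter, 68 mm high; leave it alone. Origin at the centre of its underside.
- tape: Loose roll of brown tape lying flat, 90 mm in diameter, 22 mm high; leave it alone. Origin at the centre of its underside.
- type_block: Loose brass block 45 x 60 x 23 mm; leave it alone. Origin at the centre of its underside.
- driver: Loose screwdriver lying on the bench; leave it alone.
- mug: Loose blue cup, 76 mm in diameter, 85 mm high; leave it alone. Origin at the centre of its underside.
- ink: Loose brown jar, 52 mm in diameter, 75 mm high; leave it alone. Origin at the centre of its underside.

How it is judged:
On the way, in this order (a step that is already met when the one before it is completed fails the run):
1. the tray is clicked home (value of joint tray below 0.0025 m), for 0.2 s.
2. the frame is swung down onto its spring posts (value of joint lid below 0.09 rad), for 0.2 s.
3. the pin is through frame and tray and into the base (horizontal distance between pin and jig_hole below 0.004 m and z of pin in the frame of jig below 0.015 m and value of joint lid below 0.09 rad), for 0.1 s.
At the end, for the whole second after the job is handed in: Tray home within 2.5 mm; frame shut within 0.012 rad (1 mm at the hole); pin upright in the hole (within 4 mm, tip under 10 mm above the bench), its collar pressing on the frame with over 2.5 N and the fingers pressing on the pin, all through the last second (value of joint tray below 0.0025 m and value of joint lid below 0.012 rad and horizontal distance between pin and jig_hole below 0.004 m and z of pin in the frame of jig below 0.01 m and angle between pin's own z axis and vertical below 0.12 rad and contact force between pin and lid above 2.5 N and contact force between the fingers and pin above 1.5 N); the arm keeps its last pose, push and grip.
It fails at once if a bystander is shifted by more than 4 cm (distance of any of foil_roll, tape, type_block, driver, mug, ink from where it was at the start of the episode above 0.04 m).
It also fails if it takes over 69 s, if anything falls off the work surface, if the arm or the gripper's body presses on something with over 40 N, if the wrist force passes 120 N, or if a joint passes its speed limit or range.

## Robot

A 7-joint arm with a two-finger parallel gripper is mounted at the origin on the work surface. World frame = base frame: x ahead of the robot, y to its left, z up, the work surface at z = 0. Lengths are in m, angles in rad, forces in N, time in s.
With the tool pointing down it reaches from about 0.425 to 0.925 m from the base axis. Payload 6.8 kg.
Tool frame: the origin (TCP) lies midway between the tips of the shut fingers; the grasp point (between the pads) lies 19 mm behind it; z points along the fingers, y is the direction in which the jaws open and shut (so a half turn about z gives the same grasp; the last joint's range is limited). The gripper opens to 88 mm and grips with 3 to 60 N. Pads are 20 mm wide; open, the fingers measure 115 mm over their backs; the gripper's body (75 mm by 178 mm) begins 61 mm behind the grasp point.
Start: joints at [1.227, 0.477, 0.022, 1.555, -0.011, 1.109, -0.083], TCP at [0.158, -0.656, 0.223] pointing down, gripper open.
Joint ranges: [-2.96, 2.96], [-0.34, 2.1], [-1.41, 1.46], [0.24, 2.44], [-1.37, 4.51], [0.17, 1.92], [-2.96, 2.96]. Speed limits (rad/s): [2.39, 2.39, 3.14, 3.14, 3.14, 3.14, 3.14].

## Interface

Orientations are given as a unit quaternion [x, y, z, w].
In Python, from cell import ctrl, imaging, hand_in gives the robot as it stands.
- The arm moves only by the tool move_arm, never from a script. Its argument "deltas" is text: rows parted by semicolons, each of 7 numbers parted by spaces: the opening, from 0 (shut) to 1 (fully open), then the shift along the tool's x, y, z scaled (see below), then the turn, a rotation vector about the tool's x, y, z scaled (see below). A call has 1 to 10 rows; each row is the pose to reach, as a shift and turn from the pose commanded when the call began, along the tool's axes at that moment; what a row does not reach only later rows make up. The controller multiplies each number of a shift by 0.5 m and each number of a turn by pi/2 rad. A row lasts 1/12 s, in which the tool goes at most 41.7 mm and 7.16 degrees, less where a joint would pass 70% of its speed; a pose out of reach is approached as far as the arm can. A call with a number of a shift or a turn outside -1 to 1 is refused whole. A call with a gripper value outside its range is refused whole. The fingers move at their own pace and stop on an object; "force" is the grip in N (left out, the last holds). Time passes only in rows, so rows that repeat a pose let the fingers close. It gives the time, the measured TCP pose, the force and the opening at its end, in the units of the state.
- ctrl.get_obs(): the state, without advancing time (a new reading comes with each control period).
- imaging.snapshot(name): name is "scene" or "top" or "wrist"; returns the picture (384x512x3 uint8, red, green, blue); there is no depth.
- imaging.calibration(name): a dict with "mtx" (3x3 intrinsics, pixels), "R" (3x3) and "t" (3): a world point X has camera coordinates R X + t. Camera axes: x right, y down, z forward; pixel columns grow to the right and rows downward; lengths in m; the calibration is good to about 2 mm. A picture is of the moment at which its call begins: read the wrist's pose just before it. calibration takes no time and is no camera call; for the wrist camera it gives the pose at the moment of the call.
- hand_in(): hands the job in, once; it reports no verdict.
The state is a dict: "time_s": time; "joints": joint angles; "joint_velocities": joint speeds; "effort": joint torques, N m; "tool_pos": TCP position; "tcp_rot": TCP orientation; "wrist_force": force on the tool from outside, world axes, zero at the start; "moment": the same for the moment, N m; "width": opening from 0.0 (shut) to 1.0 (fully open).
Only numpy, scipy, OpenCV 4.12 (cv2) and the standard library are available. Lean on these libraries where they do the work, as an engineer would, in place of code of your own. Each camera call takes 0.05 s, during which the arm holds its last target. There are 200 camera calls.

## Working session

There is one attempt and no reset: what is moved stays moved. The work goes in short steps, Python scripts to look and compute and a tool call to move; the robot and the scene stay as the last step left them, time stands still between calls to the robot, and variables do not carry over. Pictures are saved under pics/ and viewed, about 8 in all and at most 12, crops included, and the job is handed in when it is done.

Besides the shell and the picture viewer there is one more tool, called after "Call:" by a JSON object that holds its "fn" and its "kwargs". move_arm: Moves the arm, as the interface text tells. Shifts and turns lie within -1 to 1; 1 stands for 0.5 m of shift or pi/2 rad of turn. Its arguments: {"type":"object","properties":{"deltas":{"type":"string"},"force":{"type":"number"}},"required":["deltas"]}

```bash
mkdir -p pics; python3 - <<'E'
from cell import ctrl, imaging
import cv2,numpy as np
o=ctrl.get_obs();print(o)
for n in("scene","top"):
    c=imaging.calibration(n);print(n,np.round(c["mtx"],1).tolist(),np.round(c["R"],3).tolist(),np.round(c["t"],3).tolist())
    im=imaging.snapshot(n)[:,:,::-1]
    cv2.imwrite(f"pics/{n}0.png",cv2.resize(im,(800,600),interpolation=cv2.INTER_CUBIC))
E
```

```text
{'time_s': 0.0, 'joints': array([ 1.22688126,  0.47776985,  0.02234833,  1.55637509, -0.01150101,
        1.10930317, -0.083078  ]), 'joint_velocities': array([-0.00097362, -0.00089   ,  0.00147937,  0.00056124,  0.0018906 ,
       -0.00109746, -0.00017079]), 'effort': array([-1.56270462e-04, -5.82845414e+01,  1.53474290e+00, -2.72608191e+01,
       -5.42693725e-02,  1.68630376e-02,  1.48441800e-04]), 'tool_pos': array([ 0.15755511, -0.6557725 ,  0.22173441]), 'tcp_rot': array([ 9.93054451e-01,  1.17652508e-01, -1.65609667e-04, -8.47566644e-04]), 'wrist_force': array([-0.46052205,  0.58169777, -0.02381753]), 'moment': array([-0.0090304 , -0.01584606,  0.00408278]), 'width': 0.9989759665562086}
scene [[393.1, 0.0, 250.3], [0.0, 393.1, 189.0], [0.0, 0.0, 1.0]] [[0.411, 0.912, 0.006], [0.595, -0.263, -0.759], [-0.691, 0.316, -0.651]] [-0.231, -0.294, 1.542]
top [[391.1, 0.0, 257.3], [0.0, 391.1, 186.0], [0.0, 0.0, 1.0]] [[0.089, -0.996, 0.002], [-0.975, -0.087, -0.203], [0.202, 0.016, -0.979]] [-0.043, 0.561, 1.189]
```

View pics/scene0.png

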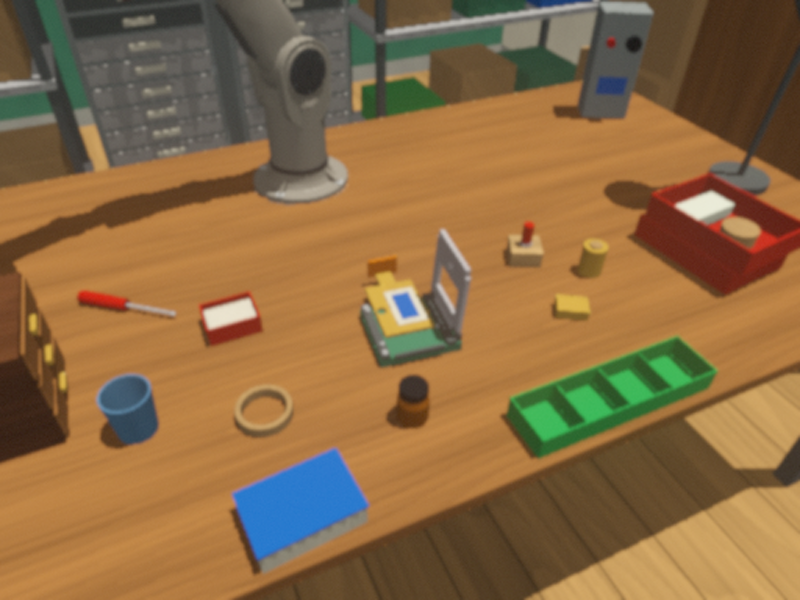

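View pics/top0.png

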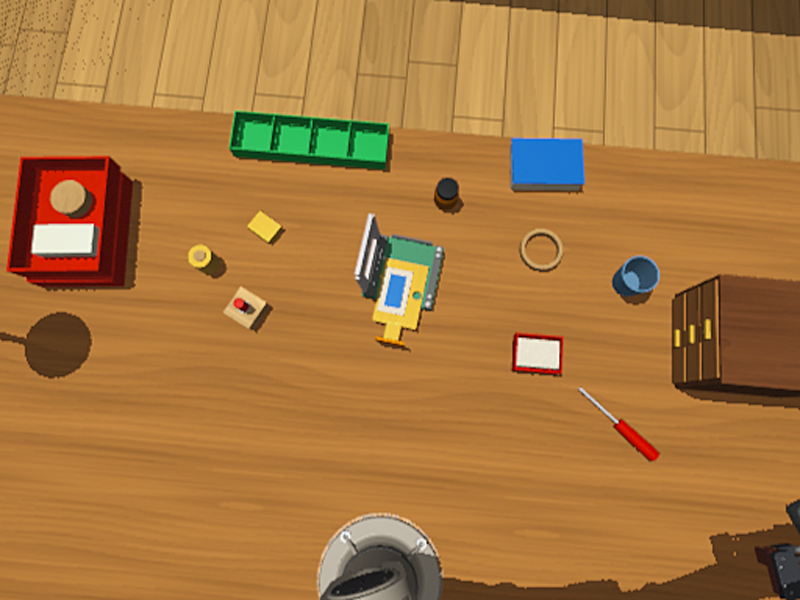

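The jig is at about top (400,280), its lid upright on the left (+y) side, and the tab points at the robot. The stand is at (245,307), and the card box is on the right. Next I'll zoom in on the same images.

```bash
python3 - <<'E'
from cell import imaging
import cv2,numpy as np
a=imaging.snapshot("top")[:,:,::-1]; b=imaging.snapshot("scene")[:,:,::-1]
A=cv2.resize(a[130:230,138:296],None,fx=5,fy=5,interpolation=cv2.INTER_CUBIC)
B=cv2.resize(b[135:240,220:360],None,fx=5.6,fy=5.6,interpolation=cv2.INTER_CUBIC)
for im,s,x0,y0 in((A,5,138,130),(B,5.6,220,135)):
    for u in range(x0-x0%10+10,x0+170,10):cv2.putText(im,str(u),(int((u-x0)*s),10),0,.35,(0,0,255),1);cv2.line(im,(int((u-x0)*s),12),(int((u-x0)*s),18),(0,0,255),1)
    for v in range(y0-y0%10+10,y0+120,10):cv2.putText(im,str(v),(0,int((v-y0)*s)),0,.35,(0,0,255),1)
cv2.imwrite("pics/A.png",A);cv2.imwrite("pics/B.png",B)
E
```

```text
(no output)
```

View pics/A.png

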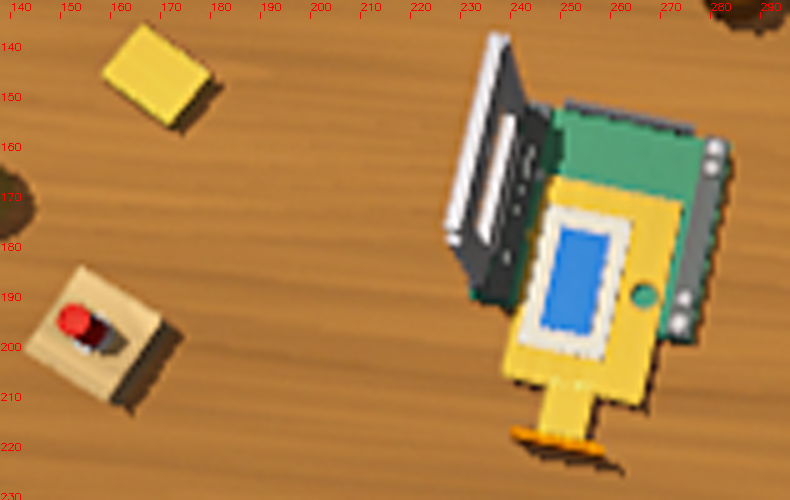

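View pics/B.png

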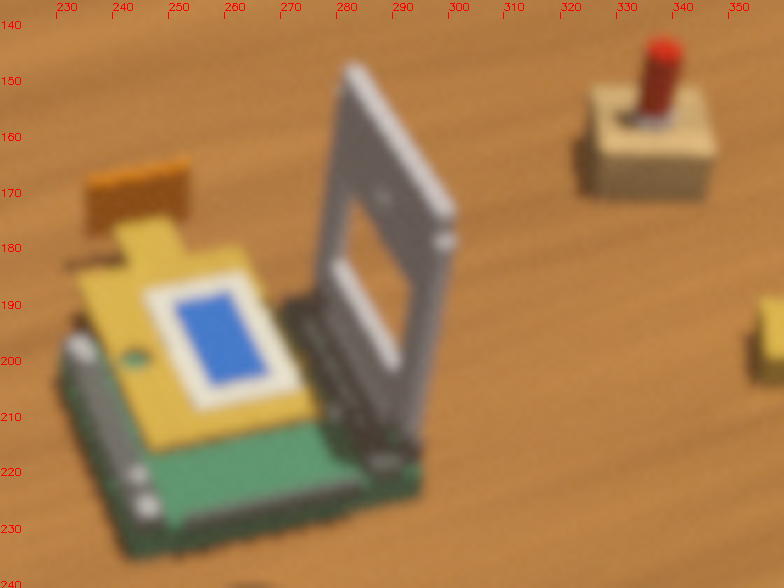

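The crops show the tray hole at A(644,295) and the tab's top ends at A(512,430) and A(605,450). The pin's handle top is at A(75,320) and B(663,48), and the lid's free edge runs from B(352,68) to B(452,212). I'll fit a jig model to both views.

```bash
cat > h.py <<'E'
from cell import ctrl, imaging
import cv2,numpy as np
from scipy.optimize import least_squares
from scipy.spatial.transform import Rotation as Rt
C={n:imaging.calibration(n) for n in("top","scene")}
def proj(c,X):
    p=c["mtx"]@(c["R"]@np.asarray(X,float)+c["t"]); return p[:2]/p[2]
def ray(c,uv,z):
    d=c["R"].T@np.linalg.inv(c["mtx"])@[*uv,1]; o=-c["R"].T@c["t"]
    return o+d*(z-o[2])/d[2]
A=lambda x,y:("top",np.array([x/5+138-.4,y/5+130-.4]))
B=lambda x,y:("scene",np.array([x/5.6+220-.4,y/5.6+135-.4]))
E
python3 - <<'E'
from h import *
def jw(p,q):
    c,s=np.cos(p[2]),np.sin(p[2]); return [p[0]+c*q[0]-s*q[1],p[1]+s*q[0]+c*q[1],q[2]]
def lid(p,x,r,h): # r from hinge, h above mid-plane
    a=p[4]; return [x,.072-r*np.cos(a)+h*np.sin(a),.034+r*np.sin(a)+h*np.cos(a)]
obs=[("hole",A(644,295),lambda p:[-p[3],-.034,.024]),("holeS",B(136,358),lambda p:[-p[3],-.034,.024]),
("tabL",A(512,430),lambda p:[-.108-p[3],.03,.06]),("tabR",A(605,450),lambda p:[-.108-p[3],-.03,.06]),
("tabLS",B(190,163),lambda p:[-.108-p[3],.03,.06]),("tabRS",B(88,180),lambda p:[-.108-p[3],-.03,.06]),
("c1",A(730,145),lambda p:[.068,-.075,.02]),("c2",A(692,342),lambda p:[-.068,-.075,.01]),
("c3",B(128,558),lambda p:[.068,-.075,0]),("c4",B(420,495),lambda p:[.068,.075,0]),
("l1",B(352,66),lambda p:lid(p,-.06,.14,0)),("l2",B(448,215),lambda p:lid(p,.06,.14,0)),
("l3",A(498,36),lambda p:lid(p,.06,.14,0)),("l4",A(453,232),lambda p:lid(p,-.06,.14,0))]
f=lambda p:np.concatenate([proj(C[o[0]],jw(p,m(p)))-o[1] for _,o,m in obs])
r=least_squares(f,[.6,0,0,.035,1.5],loss="soft_l1")
print(np.round(r.x,4)); 
for (n,_,_),e in zip(obs,f(r.x).reshape(-1,2)):print(n,np.round(e,1),end=" ")
p=r.x
for n,q in(("tab",[-.111-p[3],0,.0405]),("hole",[0,-.034,.02]),("hinge",[0,.072,.034]),("edge",lid(p,0,.14,0))):print("\n",n,np.round(jw(p,q),4))
g=lambda q:np.concatenate([proj(C[n],q)-uv for n,uv in(A(75,320),B(663,48))])
s=least_squares(g,[.5,.3,.086]);print("pin",np.round(s.x,4),np.round(s.fun,1), [np.round(ray(C[n],uv,.086),4) for n,uv in(A(75,320),B(663,48))])
# stand top corners
for xy in((82,267),(165,320),(112,400),(27,348)):print(np.round(ray(C["top"],A(*xy)[1],.036),4))
E
```

```text
[ 0.6129  0.0086 -0.1065  0.046   1.6117]
hole [-0.9 -0. ] holeS [0.3 0.3] tabL [-0.9 -0. ] tabR [-0.7 -0.3] tabLS [-0.  -0.4] tabRS [-0.7  0.2] c1 [ 0.4 -0.3] c2 [0.4 0.2] c3 [-0.1  1.5] c4 [-0.6  0.5] l1 [-0.9 -0.1] l2 [-0.3 -0.7] l3 [-0.8  0.2] l4 [-0.3 -0.3] 
 tab [0.4568 0.0253 0.0405]

 hole [ 0.6093 -0.0252  0.02  ]

 hinge [0.6206 0.0802 0.034 ]

 edge [0.6212 0.0859 0.1739]
pin [0.5046 0.3282 0.085 ] [-0.2 -0.1 -0.3  0.1] [array([0.5041, 0.3271, 0.086 ]), array([0.506 , 0.3281, 0.086 ])]
[0.5473 0.3419 0.036 ]
[0.5173 0.2836 0.036 ]
[0.4626 0.3104 0.036 ]
[0.4912 0.3695 0.036 ]
```

The fit is consistent, with residuals of about 1 px or less. That puts the jig at (0.613, 0.009) with yaw -0.107, the tray 46 mm out, the lid at 1.61 rad and the pin at (0.5045, 0.327). I'll write a delta helper and then move.

```bash
cat >> h.py <<'E'
def delta(p0,q0,p1,phi):
    "tool-frame scaled shift+turn from pose (p0,q0) to position p1, tool down, tool x at yaw phi"
    R0=Rt.from_quat(q0); c,s=np.cos(phi),np.sin(phi)
    R1=Rt.from_matrix(np.array([[c,s,0],[s,-c,0],[0,0,-1.]]))
    return np.round(np.r_[R0.inv().apply(np.asarray(p1)-p0)/.5,(R0.inv()*R1).as_rotvec()/(np.pi/2)],4).tolist()
def plan(ws,p0=None,q0=None):
    o=ctrl.get_obs(); p,q=(o["tool_pos"] if p0 is None else p0),(o["tcp_rot"] if q0 is None else q0)
    for w in ws:
        print(delta(p,q,w[:3],w[3])); p=np.array(w[:3]); c,s=np.cos(w[3]),np.sin(w[3])
        q=Rt.from_matrix(np.array([[c,s,0],[s,-c,0],[0,0,-1.]])).as_quat()
E
python3 -c "
from h import *
plan([(.46,-.25,.2,-.1065),(.430,.0282,.16,-.1065),(.430,.0282,.03,-.1065)])"
```

```text
[0.7778, -0.6482, 0.0448, -0.0007, 0.0002, 0.2179]
[-0.1188, -0.5469, 0.08, 0.0, 0.0, 0.0]
[0.0, 0.0, 0.26, 0.0, 0.0, 0.0]
```

Call:
{"fn": "move_arm", "kwargs": {"deltas": "0 0.78 -0.648 0.045 0 0 0.218;0 0.78 -0.648 0.045 0 0 0.218;0 0.78 -0.648 0.045 0 0 0.218;0 0.78 -0.648 0.045 0 0 0.218;0 0.78 -0.648 0.045 0 0 0.218;0 0.78 -0.648 0.045 0 0 0.218;0 0.78 -0.648 0.045 0 0 0.218;0 0.78 -0.648 0.045 0 0 0.218;0 0.78 -0.648 0.045 0 0 0.218;0 0.78 -0.648 0.045 0 0 0.218", "force": 10}}

```text
time_s: 1.03
tool_pos: [0.4076, -0.3211, 0.2043]
tcp_rot: [0.999, -0.053, 0.0, 0.0]
wrist_force: [2.0, -0.5, -0.2]
width: 0.282
```

```bash
python3 -c "
from h import *
print(ctrl.get_obs()['joints'])
plan([(.430,.0282,.16,-.1065),(.430,.0282,.03,-.1065)])"
```

```text
[ 0.6222844   0.24467027 -0.08830125  1.94094475  0.02628379  0.95672623
 -1.15616514]
[-0.0301, -0.6994, 0.0884, 0.0002, -0.0002, -0.0002]
[0.0, 0.0, 0.26, 0.0, 0.0, 0.0]
```

Call:
{"fn": "move_arm", "kwargs": {"deltas": "0 -0.03 -0.7 0.088 0 0 0;0 -0.03 -0.7 0.088 0 0 0;0 -0.03 -0.7 0.088 0 0 0;0 -0.03 -0.7 0.088 0 0 0;0 -0.03 -0.7 0.088 0 0 0;0 -0.03 -0.7 0.088 0 0 0;0 -0.03 -0.7 0.088 0 0 0;0 -0.03 -0.7 0.088 0 0 0;0 -0.03 -0.7 0.088 0 0 0;0 -0.03 -0.7 0.088 0 0 0"}}

```text
time_s: 1.87
tool_pos: [0.4292, 0.0317, 0.16]
tcp_rot: [0.999, -0.049, 0.0, -0.001]
wrist_force: [-0.3, 0.6, -0.1]
width: 0.006
```

```bash
python3 -c "
from h import *
print(ctrl.get_obs()['joints'])
plan([(.430,.0282,.03,-.1065)])"
```

```text
[ 0.11474991  0.17823611 -0.3643066   2.15739205  0.0843663   0.81864401
 -1.9715491 ]
[0.0024, 0.0073, 0.2601, -0.0011, 0.0, 0.0049]
```

Call:
{"fn": "move_arm", "kwargs": {"deltas": "0 0.002 0.007 0.09 0 0 0.005;0 0.002 0.007 0.17 0 0 0.005;0 0.002 0.007 0.23 0 0 0.005;0 0.002 0.007 0.26 0 0 0.005;0 0.002 0.007 0.26 0 0 0.005;0 0.002 0.007 0.26 0 0 0.005"}}

```text
time_s: 2.37
tool_pos: [0.4294, 0.0223, 0.0299]
tcp_rot: [0.998, -0.058, -0.001, 0.0]
wrist_force: [-0.3, 0.6, 0.6]
width: 0.005
```

Call:
{"fn": "move_arm", "kwargs": {"deltas": "0 0.02 0 0 0 0 0;0 0.035 0 0 0 0 0;0 0.05 0 0 0 0 0;0 0.065 0 0 0 0 0;0 0.08 0 0 0 0 0;0 0.085 0 0 0 0 0;0 0.09 0 0 0 0 0;0 0.095 0 0 0 0 0;0 0.1 0 0 0 0 0;0 0.1 0 0 0 0 0"}}

```text
time_s: 3.2
tool_pos: [0.4794, 0.0174, 0.0301]
tcp_rot: [0.998, -0.057, -0.0, 0.0]
wrist_force: [-2.7, -0.7, 0.1]
width: 0.007
```

Call:
{"fn": "move_arm", "kwargs": {"deltas": "0 0.006 0 0 0 0 0;0 0.011 0 0 0 0 0;0 0.016 0 0 0 0 0;0 0.02 0 0 0 0 0;0 0.024 0 0 0 0 0;0 0.026 0 0 0 0 0;0 0.026 0 0 0 0 0;0 0.026 0 0 0 0 0"}}

```text
time_s: 3.87
tool_pos: [0.4899, 0.0161, 0.0297]
tcp_rot: [0.998, -0.057, -0.002, 0.0]
wrist_force: [-8.8, 1.8, 4.6]
width: 0.004
```

Call:
{"fn": "move_arm", "kwargs": {"deltas": "0 0.003 0 0 0 0 0;0 0.006 0 0 0 0 0;0 0.008 0 0 0 0 0;0 0.008 0 0 0 0 0"}}

```text
time_s: 4.2
tool_pos: [0.4898, 0.0159, 0.0292]
tcp_rot: [0.998, -0.057, -0.006, 0.001]
wrist_force: [-18.1, 3.8, 14.6]
width: 0.002
```

Call:
{"fn": "move_arm", "kwargs": {"deltas": "0 -0.03 0 0 0 0 0;0 -0.07 0 0 0 0 0;0 -0.08 0 -0.1 0 0 0;0 -0.08 0 -0.2 0 0 0;0 -0.08 0 -0.3 0 0 0;0 -0.08 0 -0.4 0 0 0;0 -0.08 0 -0.46 0 0 0;0 -0.08 0 -0.46 0 0 0;0 -0.08 0 -0.46 0 0 0"}}

```text
time_s: 4.95
tool_pos: [0.4607, 0.0205, 0.2662]
tcp_rot: [0.998, -0.057, 0.006, -0.001]
wrist_force: [0.2, -0.1, -0.4]
width: 0.005
```

```bash
python3 - <<'E'
from h import *
b=imaging.snapshot("scene")[:,:,::-1]
cv2.imwrite("pics/B2.png",cv2.resize(b[135:240,220:360],None,fx=5.6,fy=5.6,interpolation=cv2.INTER_CUBIC))
a=imaging.snapshot("top")[:,:,::-1]
cv2.imwrite("pics/A2.png",cv2.resize(a[130:230,138:296],None,fx=5,fy=5,interpolation=cv2.INTER_CUBIC))
J=np.array([[.9943,.1063],[-.1063,.9943]])
for q in([-.108,.03,.06],[-.108,-.03,.06]):
    w=[*(np.array([.6129,.0086])+J@q[:2]),q[2]]; uv=proj(C["scene"],w); print("home tab B px",(uv+.4-[220,135])*5.6)
o=ctrl.get_obs();print(o["tool_pos"],o["wrist_force"],o["joints"])
plan([(.62,.16,.27,-.1065)])
E
```

```text
home tab B px [217.31906224 210.24821247]
home tab B px [109.04325902 231.77855611]
[0.45770546 0.01994098 0.26110404] [-0.28878263 -0.20458035 -0.05712734] [ 0.1685686   0.09674397 -0.36999169  1.98558849  0.04092634  1.06264626
 -1.90527264]
[0.2904, -0.3155, -0.0167, -0.0002, -0.0023, -0.0053]
```

View pics/B2.png

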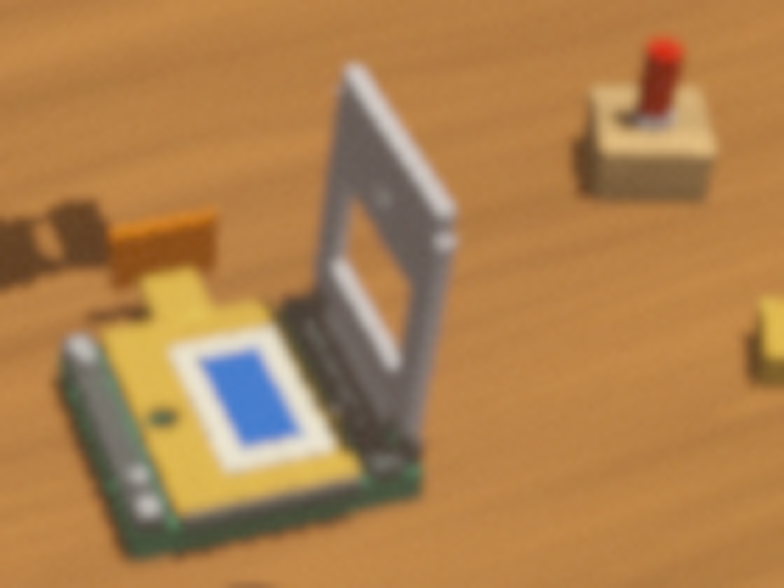

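The tab ends at (110,228) and (217,212), which matches the predicted home position, so the tray is home. Next is going behind the lid.

Call:
{"fn": "move_arm", "kwargs": {"deltas": "0 0.31 -0.28 0 0 0 0;0 0.31 -0.28 0 0 0 0;0 0.31 -0.28 0 0 0 0;0 0.31 -0.28 0 0 0 0;0 0.31 -0.28 0 0 0 0;0 0.31 -0.28 0 0 0 0;0 0.31 -0.28 0 0 0 0;0 0.31 -0.28 0.1 0 0 0;0 0.31 -0.28 0.2 0 0 0;0 0.31 -0.28 0.23 0 0 0"}}

```text
time_s: 5.88
tool_pos: [0.6244, 0.1396, 0.1415]
tcp_rot: [0.998, -0.058, -0.002, 0.001]
wrist_force: [-0.3, -0.6, -0.0]
width: 0.006
```

Call:
{"fn": "move_arm", "kwargs": {"deltas": "0 0 0 0 0 0 0;0 0 0.03 0 0 0 0;0 0 0.06 0 0 0 0;0 0 0.08 0 0 0 0;0 0 0.1 0 0 0 0"}}

```text
time_s: 6.3
tool_pos: [0.6223, 0.0895, 0.1478]
tcp_rot: [0.998, -0.058, 0.002, -0.0]
wrist_force: [1.3, 1.0, 1.9]
width: 0.005
```

Call:
{"fn": "move_arm", "kwargs": {"deltas": "0 0 0.025 0.005 0 0 0;0 0 0.05 0.01 0 0 0;0 0 0.075 0.018 0 0 0;0 0 0.1 0.026 0 0 0;0 0 0.125 0.034 0 0 0;0 0 0.15 0.042 0 0 0;0 0 0.17 0.05 0 0 0;0 0 0.19 0.05 0 0 0;0 0 0.2 0.05 0 0 0;0 0 0.2 0.05 0 0 0"}}

```text
time_s: 7.13
tool_pos: [0.6094, -0.0096, 0.1201]
tcp_rot: [0.998, -0.058, -0.0, 0.0]
wrist_force: [0.6, -0.3, 0.8]
width: 0.01
```

```bash
python3 - <<'E'
from h import *
b=imaging.snapshot("scene")[:,:,::-1]
cv2.imwrite("pics/B3.png",cv2.resize(b[80:240,200:380],None,fx=3.5,fy=3.5,interpolation=cv2.INTER_CUBIC))
E
```

```text
(no output)
```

View pics/B3.png

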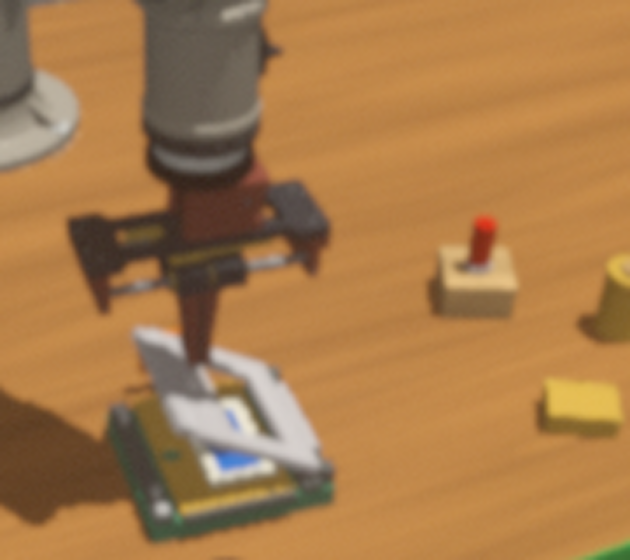

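The lid is past its balance point and falling. I'll lift and head for the pin.

Call:
{"fn": "move_arm", "kwargs": {"deltas": "0 0 0 -0.08 0 0 0;0 0 0 -0.16 0 0 0;0 0 0 -0.2 0 0 0;0.6 0 0 -0.2 0 0 0;0.6 0 0 -0.2 0 0 0;0.6 0 0 -0.2 0 0 0"}}

```text
time_s: 7.68
tool_pos: [0.6089, -0.007, 0.2194]
tcp_rot: [0.998, -0.057, -0.001, 0.0]
wrist_force: [-0.7, -0.3, -0.4]
width: 0.198
```

```bash
python3 -c "
from h import *
print(ctrl.get_obs()['joints'])
plan([(.5045,.327,.2,-.1065)])"
```

```text
[ 0.19405774  0.39947451 -0.3728797   1.70222966  0.16188455  1.07145354
 -1.91432496]
[-0.2831, -0.6401, 0.039, 0.0001, 0.0007, -0.0044]
```

Call:
{"fn": "move_arm", "kwargs": {"deltas": "0.6 -0.283 -0.64 0.039 0 0 -0.004;0.6 -0.283 -0.64 0.039 0 0 -0.004;0.6 -0.283 -0.64 0.039 0 0 -0.004;0.6 -0.283 -0.64 0.039 0 0 -0.004;0.6 -0.283 -0.64 0.039 0 0 -0.004;0.6 -0.283 -0.64 0.039 0 0 -0.004;0.6 -0.283 -0.64 0.039 0 0 -0.004;0.6 -0.283 -0.64 0.039 0 0 -0.004;0.6 -0.283 -0.64 0.039 0 0 -0.004;0.6 -0.283 -0.64 0.039 0 0 -0.004"}}

```text
time_s: 8.52
tool_pos: [0.5011, 0.3322, 0.1988]
tcp_rot: [0.999, -0.049, -0.002, -0.001]
wrist_force: [-0.6, 0.4, -0.9]
width: 0.599
```

Call:
{"fn": "move_arm", "kwargs": {"deltas": "0.6 0 0 0 0 0 0;0.6 0 0 0 0 0 0"}}

```text
time_s: 8.68
tool_pos: [0.5056, 0.3247, 0.1993]
tcp_rot: [0.999, -0.055, -0.001, 0.001]
wrist_force: [0.1, -0.7, 0.2]
width: 0.602
```

```bash
python3 - <<'E'
from h import *
print(ctrl.get_obs()['joints'],ctrl.get_obs()['tool_pos'])
plan([(.5045,.327,.2,-.1065)])
c=imaging.calibration("wrist"); w=imaging.snapshot("wrist")[:,:,::-1].copy()
print(np.round(-c["R"].T@c["t"],3)); print(proj(c,[.5045,.327,.086]),proj(c,[.5045,.3264,.036]))
b=imaging.snapshot("scene")[:,:,::-1]; t=imaging.snapshot("top")[:,:,::-1]
r=lambda i,s:cv2.resize(i,s,interpolation=cv2.INTER_CUBIC)
im=np.vstack([np.hstack([r(w,(400,300)),r(t[130:230,138:296],(400,300))]),np.hstack([r(b[135:240,220:360],(400,300)),np.zeros((300,400,3),np.uint8)])])
cv2.imwrite("pics/w4.png",im);cv2.imwrite("pics/w4raw.png",w);cv2.imwrite("pics/t4raw.png",t);cv2.imwrite("pics/s4raw.png",b)
E
```

```text
[-0.30676297  0.42314913 -0.48190017  1.73524192  0.22308952  1.04037176
 -2.54670926] [0.50561237 0.3247225  0.19930676]
[-0.0027, -0.0043, -0.0014, 0.0015, 0.0008, -0.0018]
[0.582 0.317 0.361]
[255.17339361 192.17947219] [255.87479458 180.62883483]
```

View pics/w4.png

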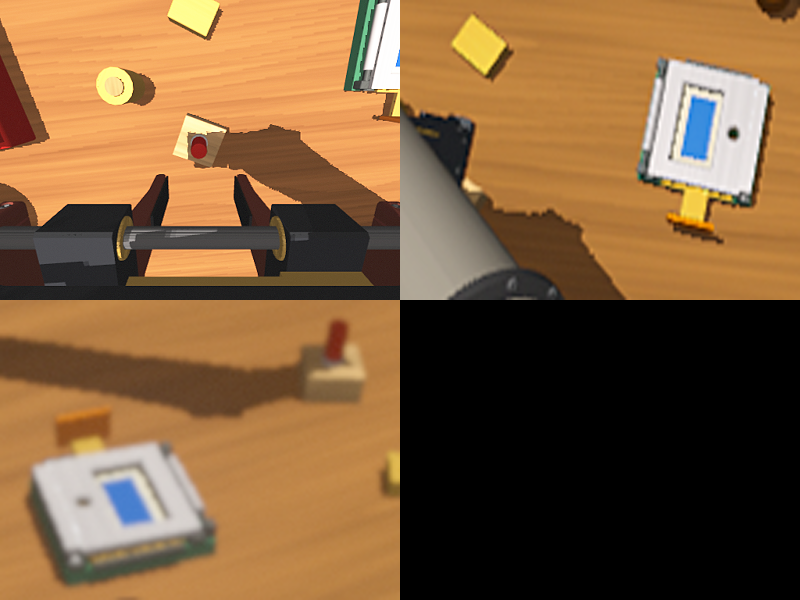

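The lid is down, with the hole at about (733,133) in the top panel. The pin sits where predicted in the wrist view. Next I'll measure the hole numerically and descend on the pin.

```bash
cat >> h.py <<'E'
def blob(im,guess,rad=6,thr=None):
    "sub-pixel centroid of a dark blob near guess (weights = darkness)"
    u,v=map(int,np.round(guess)); g=cv2.cvtColor(im,cv2.COLOR_BGR2GRAY)[v-rad:v+rad+1,u-rad:u+rad+1].astype(float)
    w=np.clip(np.median(g)-20-g,0,None); n,l,s,_=cv2.connectedComponentsWithStats((w>0).astype(np.uint8))
    k=l[rad-2:rad+3,rad-2:rad+3]; k=np.bincount(k[k>0]).argmax(); w=w*(l==k)
    y,x=np.mgrid[-rad:rad+1,-rad:rad+1]; return np.array([u+(w*x).sum()/w.sum(),v+(w*y).sum()/w.sum()]),s[k]
E
python3 - <<'E'
from h import *
t=cv2.imread("pics/t4raw.png");b=cv2.imread("pics/s4raw.png")
print("pred",proj(C["top"],[.6093,-.0252,.043]),proj(C["scene"],[.6093,-.0252,.043]))
U=[]
for n,im,g in(("top",t,[(733-400)*158/400+138,133/3+130]),("scene",b,[84*.35+220,(501-300)*.35+135])):
    uv,s=blob(im,g); U.append((n,uv)); print(n,np.round(uv,2),s,[np.round(ray(C[n],uv,z)[:2],4) for z in(.038,.042)])
r=least_squares(lambda q:np.concatenate([proj(C[n],q)-uv for n,uv in U]),[.61,-.025,.04]);print(r.x,r.fun)
plan([(.5045,.327,.053,-.1065)])
E
```

```text
pred [268.32619879 173.78988916] [249.15491822 204.38489747]
top [269.16 174.07] [ 3  4  6  5 24] [array([ 0.6098, -0.028 ]), array([ 0.6088, -0.028 ])]
scene [248.76 205.17] [ 3  4  6  5 22] [array([ 0.6069, -0.0253]), array([ 0.6108, -0.0271])]
[ 0.60945898 -0.02716692  0.04082014] [-0.25112865 -0.12121089 -0.23585017  0.02248423]
[-0.0042, -0.005, 0.2945, 0.0008, 0.0001, -0.0029]
```

Call:
{"fn": "move_arm", "kwargs": {"deltas": "0.6 -0.003 -0.005 0.08 0 0 0;0.6 -0.003 -0.005 0.16 0 0 0;0.6 -0.003 -0.005 0.22 0 0 0;0.6 -0.003 -0.005 0.26 0 0 0;0.6 -0.003 -0.005 0.285 0 0 0;0.6 -0.003 -0.005 0.294 0 0 0;0.6 -0.003 -0.005 0.294 0 0 0;0.6 -0.003 -0.005 0.294 0 0 0"}}

```text
time_s: 9.5
tool_pos: [0.5052, 0.3294, 0.0548]
tcp_rot: [0.999, -0.054, 0.001, -0.001]
wrist_force: [0.7, -0.2, 0.1]
width: 0.602
```

Call:
{"fn": "move_arm", "kwargs": {"deltas": "0.25 0 0 0 0 0 0;0.25 0 0 0 0 0 0;0 0 0 0 0 0 0;0 0 0 0 0 0 0;0 0 0 0 0 0 0;0 0 0 0 0 0 0;0 0 0 0 0 0 0", "force": 40}}

```text
time_s: 10.08
tool_pos: [0.5044, 0.3291, 0.054]
tcp_rot: [0.999, -0.054, 0.0, 0.0]
wrist_force: [0.2, -1.3, 3.8]
width: 0.246
```

The pin is gripped (21.6 mm wide). Lifting it and carrying it to above the hole.

Call:
{"fn": "move_arm", "kwargs": {"deltas": "0 0 0 -0.05 0 0 0;0 0 0 -0.1 0 0 0;0 0 0 -0.15 0 0 0;0 0 0 -0.2 0 0 0;0 0 0 -0.25 0 0 0;0 0 0 -0.25 0 0 0;0 0 0 -0.25 0 0 0", "force": 50}}

```text
time_s: 10.67
tool_pos: [0.5048, 0.3296, 0.1798]
tcp_rot: [0.999, -0.054, 0.001, -0.001]
wrist_force: [-0.2, -1.0, -1.0]
width: 0.241
```

```bash
python3 -c "
from h import *
o=ctrl.get_obs();print(o['joints'],o['wrist_force'],o['width'])
plan([(.6094,-.0265,.15,-.1065)])"
```

```text
[-0.31564615  0.44450751 -0.48107644  1.75312549  0.23942433  0.99950871
 -2.56583318] [-0.22369772 -0.96819433 -0.95947683] 0.24146205796778028
[0.2848, 0.6856, 0.0591, -0.0011, -0.0013, -0.0011]
```

Call:
{"fn": "move_arm", "kwargs": {"deltas": "0 0.04 0.08 0 0 0 0;0 0.07 0.16 0 0 0 0;0 0.1 0.24 0 0 0 0;0 0.133 0.32 0 0 0 0;0 0.166 0.4 0 0 0 0;0 0.2 0.48 0.01 0 0 0;0 0.232 0.56 0.02 0 0 0;0 0.266 0.64 0.04 0 0 0;0 0.28 0.675 0.05 0 0 0;0 0.284 0.685 0.059 0 0 0"}}

```text
time_s: 11.5
tool_pos: [0.6079, -0.0359, 0.146]
tcp_rot: [0.998, -0.059, -0.002, 0.002]
wrist_force: [-0.1, -0.6, -1.5]
width: 0.241
```

Call:
{"fn": "move_arm", "kwargs": {"deltas": "0 0 0 0 0 0 0;0 0 0 0 0 0 0;0 0 0 0 0 0 0"}}

```text
time_s: 11.75
tool_pos: [0.6078, -0.0244, 0.1487]
tcp_rot: [0.999, -0.053, -0.001, -0.001]
wrist_force: [-0.1, 0.4, -0.1]
width: 0.24
```

```bash
python3 - <<'E'
from h import *
o=ctrl.get_obs();print(o)
c=imaging.calibration("wrist"); w=imaging.snapshot("wrist")[:,:,::-1].copy()
b=imaging.snapshot("scene")[:,:,::-1]; t=imaging.snapshot("top")[:,:,::-1]
for n,i in zip("wst",(w,b,t)):cv2.imwrite(f"pics/{n}5raw.png",i)
np.save("pics/c5.npy",c,allow_pickle=True)
H=[.6094,-.0265,.042]; T=o["tool_pos"]-[0,0,.05]
for n,cc in(("w",c),("s",C["scene"]),("t",C["top"])):print(n,"hole",proj(cc,H),"tip",proj(cc,T))
r=lambda i,s:cv2.resize(i,s,interpolation=cv2.INTER_CUBIC)
cv2.imwrite("pics/v5.png",np.hstack([r(w[:,80:432],(440,480)),r(b[140:230,215:275],(320,480))]))
E
```

```text
{'time_s': 11.75, 'joints': array([ 0.22299154,  0.47421605, -0.37658629,  1.76892748,  0.2080007 ,
        0.93877151, -1.91572307]), 'joint_velocities': array([-0.01044235, -0.01234684, -0.00667138, -0.00823261,  0.00158749,
        0.0031392 ,  0.0041867 ]), 'effort': array([ 1.33686293e+00, -5.34782982e+01, -3.02182250e+00, -2.42039180e+01,
        9.24180192e-02, -4.52087866e-02, -5.51082063e-03]), 'tool_pos': array([ 0.60782619, -0.02435062,  0.14868231]), 'tcp_rot': array([ 9.98611183e-01, -5.26783326e-02, -6.07513328e-04, -5.73138411e-04]), 'wrist_force': array([-0.07792904,  0.41536228, -0.09521835]), 'moment': array([ 0.05369868, -0.03184361, -0.0124646 ]), 'width': 0.24037222649047557}
w hole [259.62476479 190.97426668] tip [257.65635688 212.1848379 ]
s hole [248.73849383 204.80287628] tip [249.31173194 188.65946004]
t hole [268.71829959 173.86655819] tip [268.55108441 170.04561012]
```

View pics/v5.png

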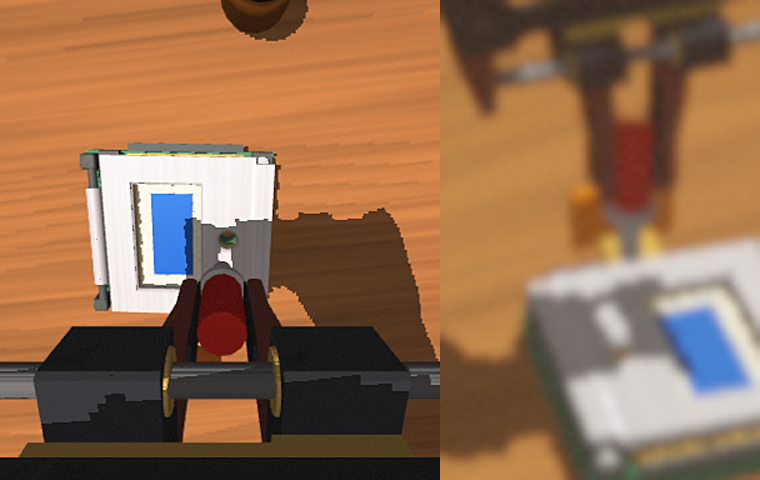

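The wrist view shows the hole at about native (262.4,192) and the pin tip at about (258,211). I'll zoom in for precision.

```bash
python3 - <<'E'
from h import *
w=cv2.imread("pics/w5raw.png"); u0,v0,s=225,180,9
im=cv2.resize(w[v0:v0+66,u0:u0+80],None,fx=s,fy=s,interpolation=cv2.INTER_NEAREST)
for u in range(u0,u0+80,5):cv2.line(im,((u-u0)*s,0),((u-u0)*s,8),(0,0,255),1);cv2.putText(im,str(u),((u-u0)*s,18),0,.35,(255,0,0),1)
for v in range(v0,v0+66,5):cv2.line(im,(0,(v-v0)*s),(8,(v-v0)*s),(0,0,255),1);cv2.putText(im,str(v),(9,(v-v0)*s+4),0,.35,(255,0,0),1)
cv2.imwrite("pics/z5.png",im)
E
```

```text
(no output)
```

View pics/z5.png

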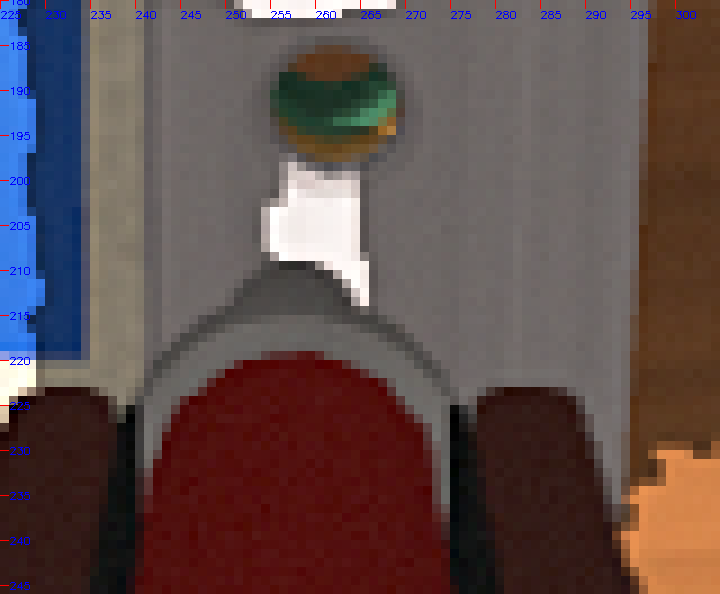

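```bash
python3 - <<'E'
from h import *
c=np.load("pics/c5.npy",allow_pickle=True).item()
T=np.array([.60783,-.02435,.14868]); R=Rt.from_quat([.99861118,-.0526783,-.00060751,-.00057314])
print("tool axes x,z",R.as_matrix()[:,0],R.as_matrix()[:,2], "f",c["mtx"][0,0])
z=lambda X:np.round(proj(c,T+R.apply(X))+.5,1)
print("hole ray",ray(c,(261.7,191.0),.042))
tip=T+R.apply([0,0,.05]);print("tip",tip)
print("tip c,f",z([0,0,.05]),z([.004,0,.05]),"collar top front",z([.013,0,.013]),"collar bot front",z([.013,0,.018]),"sides",z([0,-.013,.013]),z([0,.013,.013]),"top front",z([.011,0,-.032]),"shaft@mid front",z([.006,0,.03]))
for s in(-1,1):print("collar diag",z([.0092,s*.0092,.013]))
E
```

```text
tool axes x,z [ 0.99444926 -0.10520958 -0.00127372] [-0.00115295  0.00120869 -0.9999986 ] f 280.5604474680887
hole ray [ 0.60915704 -0.02854833  0.042     ]
tip [ 0.60777235 -0.02428957  0.09868007]
tip c,f [258.1 212.8] [258.1 208. ] collar top front [258.2 213.3] collar bot front [258.1 210.8] sides [238.9 231.5] [277.4 231.4] top front [258.3 247.3] shaft@mid front [258.1 214.4]
collar diag [244.3 218.7]
collar diag [272.  218.7]
```

Call:
{"fn": "move_arm", "kwargs": {"deltas": "0 -0.03 0.008 0.03 0 0 0;0 -0.03 0.008 0.06 0 0 0;0 -0.03 0.008 0.09 0 0 0;0 -0.03 0.008 0.099 0 0 0;0 -0.03 0.008 0.099 0 0 0;0 -0.03 0.008 0.099 0 0 0;0 -0.03 0.008 0.099 0 0 0;0 -0.03 0.008 0.099 0 0 0"}}

```text
time_s: 12.57
tool_pos: [0.5939, -0.0288, 0.1007]
tcp_rot: [0.999, -0.054, 0.001, -0.0]
wrist_force: [-0.2, 0.2, -1.0]
width: 0.243
```

```bash
python3 - <<'E'
from h import *
o=ctrl.get_obs();c=imaging.calibration("wrist"); w=imaging.snapshot("wrist")[:,:,::-1].copy()
print(o["tool_pos"],o["tcp_rot"],o["wrist_force"]);np.save("pics/c6.npy",{**c,"T":o["tool_pos"],"q":o["tcp_rot"]},allow_pickle=True)
T=o["tool_pos"];R=Rt.from_quat(o["tcp_rot"]);z=lambda X:np.round(proj(c,T+R.apply(X))+.5,1)
print("tip",z([0,0,.05]),"front r6@.04",z([.006,0,.04]),"collar front top/bot",z([.013,0,.013]),z([.013,0,.018]),"hole",proj(c,[.6092,-.0285,.042])+.5)
u0,v0,s=225,180,9
im=cv2.resize(w[v0:v0+66,u0:u0+80],None,fx=s,fy=s,interpolation=cv2.INTER_NEAREST)
for u in range(u0,u0+80,5):cv2.line(im,((u-u0)*s,0),((u-u0)*s,8),(0,0,255),1);cv2.putText(im,str(u),((u-u0)*s,18),0,.35,(255,0,0),1)
for v in range(v0,v0+66,5):cv2.line(im,(0,(v-v0)*s),(8,(v-v0)*s),(0,0,255),1);cv2.putText(im,str(v),(9,(v-v0)*s+4),0,.35,(255,0,0),1)
cv2.imwrite("pics/z6.png",im)
E
```

```text
[ 0.59390533 -0.02884635  0.10071059] [ 9.98540971e-01 -5.39921038e-02  8.81869950e-04 -6.59639866e-05] [-0.18654262  0.22031627 -1.02619225]
tip [258.1 212.8] front r6@.04 [258.1 209.8] collar front top/bot [258.2 213.3] [258.2 210.8] hole [255.6763536  191.72448163]
```

View pics/z6.png

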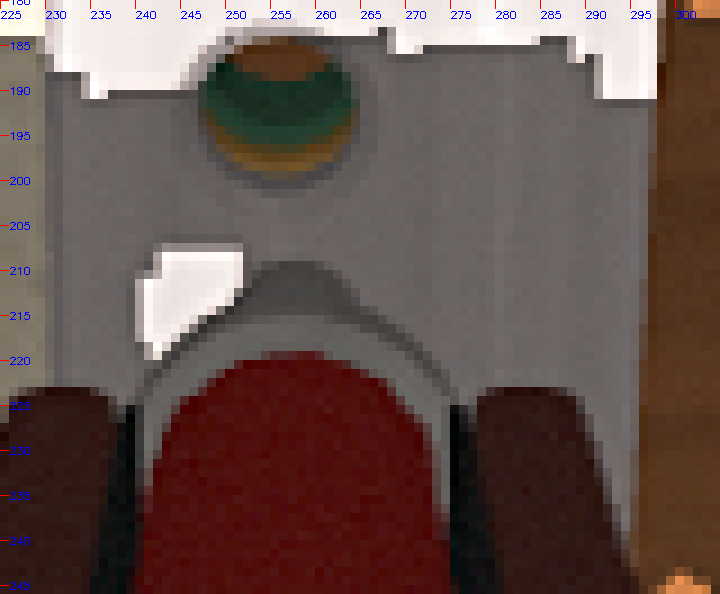

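The hole is at (256,191.7), which agrees with the prediction for (0.6091, -0.0286). The pin is laterally centred on the TCP and sits up to 1 mm behind it. I'll move over the hole.

Call:
{"fn": "move_arm", "kwargs": {"deltas": "0 0.02 -0.002 0 0 0 0;0 0.032 -0.004 0 0 0 0;0 0.032 -0.004 0 0 0 0;0 0.032 -0.004 0 0 0 0;0 0.032 -0.004 0 0 0 0;0 0.032 -0.004 0 0 0 0"}}

```text
time_s: 13.12
tool_pos: [0.609, -0.0288, 0.0995]
tcp_rot: [0.999, -0.054, -0.0, 0.0]
wrist_force: [-0.8, 0.0, -0.7]
width: 0.24
```

```bash
python3 -c "
from h import *
o=ctrl.get_obs();print(o['tool_pos'],o['tcp_rot'],o['joint_velocities'].round(3))
plan([(.6099,-.0287,.1,-.1065)])"
```

```text
[ 0.60895766 -0.02882261  0.09951973] [ 9.98537135e-01 -5.40696177e-02 -2.56998530e-04  3.53878813e-05] [ 0.001 -0.002 -0.     0.003  0.     0.002 -0.   ]
[0.0018, -0.0004, -0.001, 0.0001, 0.0003, -0.0011]
```

Call:
{"fn": "move_arm", "kwargs": {"deltas": "0 0.002 0 0 0 0 0;0 0.002 0 0.008 0 0 0;0 0.002 0 0.014 0 0 0;0 0.002 0 0.02 0 0 0;0 0.002 0 0.026 0 0 0;0 0.002 0 0.032 0 0 0;0 0.002 0 0.032 0 0 0;0 0.002 0 0.032 0 0 0"}}

```text
time_s: 13.78
tool_pos: [0.6101, -0.0289, 0.0834]
tcp_rot: [0.999, -0.054, -0.0, -0.0]
wrist_force: [-0.1, -0.4, -1.0]
width: 0.242
```

No contact force with the tip about 9 mm into the frame hole, so I'll keep going.

Call:
{"fn": "move_arm", "kwargs": {"deltas": "0 0 0 0.006 0 0 0;0 0 0 0.012 0 0 0;0 0 0 0.018 0 0 0;0 0 0 0.024 0 0 0;0 0 0 0.03 0 0 0;0 0 0 0.036 0 0 0;0 0 0 0.036 0 0 0"}}

```text
time_s: 14.37
tool_pos: [0.6098, -0.029, 0.0649]
tcp_rot: [0.999, -0.054, -0.001, 0.0]
wrist_force: [-0.5, 0.4, -0.7]
width: 0.239
```

Call:
{"fn": "move_arm", "kwargs": {"deltas": "0 0 0 0.004 0 0 0;0 0 0 0.008 0 0 0;0 0 0 0.012 0 0 0;0 0 0 0.016 0 0 0;0 0 0 0.018 0 0 0;0 0 0 0.02 0 0 0;0 0 0 0.02 0 0 0;0 0 0 0.02 0 0 0", "force": 60}}

```text
time_s: 15.03
tool_pos: [0.6104, -0.0292, 0.056]
tcp_rot: [0.999, -0.054, 0.0, 0.0]
wrist_force: [-0.2, -2.1, 4.7]
width: 0.243
```

Call:
{"fn": "move_arm", "kwargs": {"deltas": "0 0 0 0.002 0 0 0;0 0 0 0.004 0 0 0;0 0 0 0.004 0 0 0;0 0 0 0.004 0 0 0"}}

```text
time_s: 15.37
tool_pos: [0.6106, -0.0291, 0.0558]
tcp_rot: [0.999, -0.054, 0.0, 0.0]
wrist_force: [-6.9, -1.6, 20.2]
width: 0.238
```

Call:
{"fn": "move_arm", "kwargs": {"deltas": "0 0 0 0.002 0 0 0;0 0 0 0.004 0 0 0;0 0 0 0.004 0 0 0;0 0 0 0.004 0 0 0"}}

```text
time_s: 15.7
tool_pos: [0.6108, -0.0292, 0.0556]
tcp_rot: [0.999, -0.054, 0.001, 0.001]
wrist_force: [-11.7, -1.7, 33.6]
width: 0.24
```

Force rises steeply with no further travel, so the frame is fully shut. I'll ease back to about 20 N, hold, and take a last check picture.

Call:
{"fn": "move_arm", "kwargs": {"deltas": "0 -0.001 0 -0.004 0 0 0;0 -0.001 0 -0.004 0 0 0;0 -0.001 0 -0.004 0 0 0;0 -0.001 0 -0.004 0 0 0;0 -0.001 0 -0.004 0 0 0"}}

```text
time_s: 16.12
tool_pos: [0.6105, -0.0291, 0.0558]
tcp_rot: [0.999, -0.054, 0.001, 0.0]
wrist_force: [-5.4, -1.4, 17.6]
width: 0.241
```

```bash
python3 - <<'E'
from h import *
b=imaging.snapshot("scene")[:,:,::-1];w=imaging.snapshot("wrist")[:,:,::-1]
r=lambda i,s:cv2.resize(i,s,interpolation=cv2.INTER_CUBIC)
cv2.imwrite("pics/f.png",np.hstack([r(b[110:240,180:353],(480,360)),r(w[120:270,170:340],(300,360))]))
for _ in range(3):
    o=ctrl.get_obs();print(o["time_s"],o["tool_pos"],o["wrist_force"],o["width"]);imaging.snapshot("top")
E
```

```text
16.2167 [ 0.61053174 -0.02915046  0.05581106] [-4.76032679 -2.23847859 17.84603339] 0.24010667142046493
16.2667 [ 0.6105577  -0.02917763  0.05582415] [-5.27403461 -2.29572936 18.40276113] 0.2444420640442485
16.3167 [ 0.61053852 -0.02915148  0.05580835] [-5.44529284 -1.66636455 16.89686151] 0.2416257443154399
```

View pics/f.png

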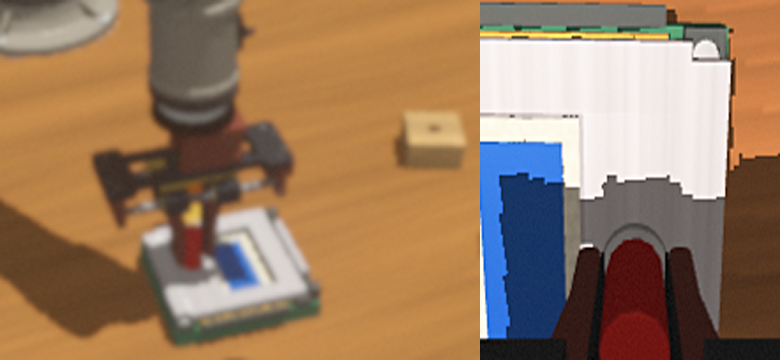

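The pin is seated with its collar on the closed frame, the stand is empty, and the force holds steady at about 17.5 N. Handing in.

```bash
python3 -c "
from cell import hand_in
print(hand_in())"
```

```text
the job is handed in; nothing more can be done
None
```

I completed all the steps and handed the job in at about 16.3 s. `hand_in` gives no verdict, so I can't confirm that it passed.

- **Tray:** I pushed it in by the orange tab until it hit the rigid stop. The tab's position in the scene image afterwards matched the predicted home position.
- **Frame:** I tipped it over from behind and it fell onto its spring posts. The top and scene images showed it down before I picked up the pin.
- **Pin:** I lifted it from the stand and lined it up over the hole with the wrist camera. It went through frame, tray and base with no noticeable contact force until the collar met the frame.
- **Final hold:** The arm is pressing down with a steady 17–18 N. The tool height stopped changing as the force rose, so the frame is fully shut. The estimated pin tip height is about 6 mm.

**Checks that disagreed or were not made:**
- The cameras differed by 1–3 mm on the hole's y position. I went with the close wrist view, and the clean insertion supports that.
- A side force of about 5 N remains, so the pin is lightly touching the side of the hole.
- My last push briefly reached 34 N before I eased it back; the fail limit for the arm or gripper body is 40 N.
- I did not measure whether the loose items had moved. No path went near them at bench height.

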